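# Take the carved parrot out of its stand and hold it up for its picture

## Robot

A 6-joint arm with a two-finger parallel gripper is mounted at the origin on the work surface. World frame = base frame: x ahead of the robot, y to its left, z up, the work surface at z = 0. Lengths are in m, angles in rad, forces in N, time in s.
With the tool pointing down it reaches from about 0.375 to 0.825 m from the base axis. Payload 5.5 kg.
Tool frame: the origin (TCP) lies on the centre line of the jaws, within the pads' length; the fingertips stand 19 mm ahead of it and the grasp point (between the pads) is the TCP; z points along the fingers, y is the line along which they close (so a half turn about z gives the same grasp; the last joint's range is limited). The gripper opens to 85 mm and grips with 20 to 120 N. Pads are 22 mm wide; open, the fingers measure 114 mm over their backs; the gripper's body (76 mm by 85 mm) begins 54 mm behind the grasp point. The pads swing forward as they close: fully open they stand 13 mm farther back than shut.
Start: joints at [1.214, 0.314, -0.047, 1.21, 0, 1.571], TCP at [0.21, 0.562, 0.25] pointing down, gripper open.
Joint ranges: [-2.67, 2.67], [-0.69, 1.73], [-1.03, 1.25], [-2.08, 2.16], [-1.42, 1.45], [-3.14, 3.14]. Speed limits (rad/s): [2.39, 2.39, 3.01, 3.14, 3.14, 3.14].

## Interface

Orientations are given as a 3x3 rotation matrix whose columns are the frame's x, y, z axes.
In Python, from bench import env gives the robot as it stands. Calls block until the motion is done:
- env.move_to(position, orientation): joint-space move of the TCP to a pose.
- env.move_straight(position, vel=0.15, attitude=None, guard=None): straight line of the TCP; attitude=None keeps the orientation; vel is the mean speed in m/s. With guard (N) it stops when the force on the tool has changed by that much, and returns True; else False.
- env.move_joints(angles): joint-space move.
- env.open() and env.grab(): open the fingers fully, or close them until they stop; the grip force is fixed at half the most.
- env.sleep(seconds).
- env.inverse_kinematics(position, orientation): joint angles nearest the present ones, or None.
- env.state(): the state.
- env.camera(name): name is "scene" or "top" or "wrist"; returns a dict with "frame" (384x512x3 uint8, red, green, blue), "fx", "fy", "cx", "cy" (pixels), "k1" (the pictures are not rectified: a ray, as slopes to the right and down, at radius r is drawn at 1 + k1 r^2 times it, then the intrinsics apply), "world_to_cam" (4x4, takes a point from world to camera coordinates). Camera axes: x right, y down, z forward; pixel columns grow to the right and rows downward; lengths in m; the calibration is good to about 2 mm. A picture is of the moment at which its call begins. There is no depth.
A pose or a line that the arm cannot do raises env.Unreachable and nothing moves.
- env.finish_job(): hands the job in; it is judged then, once.
The state is a dict: "clock": time; "joint_pos": joint angles; "qd": joint speeds; "effort": joint torques, N m; "ee_pos": TCP position; "tcp_rot": TCP orientation; "contact_force": force on the tool from outside, world axes, zero at the start; "torque": the same for the moment, N m; "width": opening from 0.0 (shut) to 1.0 (fully open); "finger_force": force on a finger pad.
Only numpy, scipy, OpenCV 4.12 (cv2) and the standard library are available. Lean on these libraries where they do the work, as an engineer would, in place of code of your own. Each camera call takes 0.05 s, during which the arm holds its last target. There are 200 camera calls.

## Task

The parrot is carved; get it ready for its picture: draw the steel pin out of the carving stand and lay it in the empty berth of the tool tray, blade pointing the same way as the gouges, then lift the parrot out of the stand. Hold it up in front of the camera, upright, its wings level with the lens and centred on it, about 25 cm from the lens, beak pointing straight into the lens. Finish while still holding it there, still; leave the gouges and the sharpening stone where they lie and do not bump the camera.

Things in the scene. Friction and masses are not known exactly. Their poses are not given: they have to be found in the camera images.
- parrot: loose wooden carving, about 0.2 kg: parrot on a round stump (60 mm across, 20 mm high). Origin: centre of the stump's underside; +z up through the head (top at z = 114 mm), +x the way the beak points (tip x = 36 mm), tail back to x = -50 mm. Below, a square tenon (40 x 40 mm, z = -44 to 0) sits in the stand; the pin passes through it, so the parrot lifts only when the pin is out
- parrot_mid (a point): centre of the parrot between its folded wings, 66 mm above its origin. The wings have flat parallel flanks 46 mm apart (parrot's y = -23 to 23, x = -18 to 14, z = 44 to 88 mm): grip there from above, across y; a grasp at z = 70 mm leaves the head 44 mm above it
- pin: loose drawbore pin, 0.1 kg, 180 mm long: wooden handle 26 mm in diameter, 68 mm long; brass ferrule; steel blade. Origin on the axis, 40 mm from the butt; the handle is a plain cylinder from x = -34 to 14 mm; +x along the axis to the blade; balance point at x = 55 to 60 mm. At first level in the stand's bore, axis 66 mm above the bench, handle standing out at the stand's -y side
- pin_tip (a point): tip of the pin's round blade (10 mm in diameter, 100 mm long), 140 mm from the pin's origin. The blade slides freely in the bore with 1.5 mm play a side and is out when drawn 100 mm along the pin's -x
- stand: fixed carving stand: dark base board 150 (x) x 100 (y) x 22 mm with a block 90 x 90 mm, top 88 mm above the bench. Origin on the bench below the mortise's centre, +z up. Mortise 43 x 43 mm, open above; the bore runs along y through block and tenon. At first the parrot's axes are parallel to the stand's, its stump on the block's top
- tray: fixed tool tray 264 x 264 mm, walls 45 mm high, floor 8 mm thick; origin on the bench under its centre, +z up. Two V-notched rails, 14 mm thick, cross it along y at x = -76 mm (for handles, top 37 mm above the bench) and x = 30 mm (for blades, top 42 mm). Three berths at y = 70 (empty), 0 and -70 mm (gouges): tools lie along x, handle to -x, blade to +x, axis 40 mm above the bench
- berth (a point): point in the empty berth (tray x = -48, y = 70 mm, 40 mm above the bench) where the pin's origin lies when it is parked, blade along the tray's +x. The notches there are 40 mm wide for the handle and 26 mm for the blade
- camera: black camera on a three-legged table tripod (fixed), 285 mm high, feet on a circle of 95 mm radius. Origin on the bench below the camera, +z up; the lens looks level along the camera's own -x, so a parrot that faces the lens has its +x parallel to the camera's +x
- lens (a point): centre of the lens's front glass, 240 mm above the bench, 52 mm from the camera's origin along -x
- gouge_wide: loose wide gouge in the tray's middle berth, handle 26 mm in diameter; origin on its axis 50 mm from the butt, +x towards the edge; leave it alone
- gouge_narrow: loose narrow gouge in the tray's berth at y = -70 mm, handle 26 mm in diameter; origin on its axis 50 mm from the butt, +x towards the edge; leave it alone
- stone: two-layer sharpening stone 150 x 50 x 26 mm on the bench, origin at the centre of its underside; leave it alone
Things that resemble listed ones, but are neither listed nor needed, are in the scene too. What is shaped like the pin but turquoise is not meant. Leave any yellow look-alike of the parrot alone.

How it is judged:
By the outcome, as a careful person would: the job done as asked, in the order asked, and still so for the second after the job is handed in, while the arm keeps its last pose, push and grip.
It also fails if it takes over 58 s, if anything falls off the work surface, if the arm or the gripper's body presses on something with over 40 N, if the wrist force passes 120 N, or if a joint passes its speed limit or range.

## Working session

There is one attempt and no reset: what is moved stays moved. The work goes in short steps, each a Python script; the robot and the scene stay as the last script left them, time stands still between calls to the robot, and variables do not carry over. Pictures are saved under pics/ and viewed, at most 10 in all, crops included, and the job is handed in when it is done.

```bash
ls; mkdir -p pics
cat > h.py <<'E'
import numpy as np, cv2
from bench import env
def ray(c,u,v):
    K=np.array([[c["fx"],0,c["cx"]],[0,c["fy"],c["cy"]],[0,0,1]])
    p=cv2.undistortPoints(np.array([[[u,v]]],float),K,np.array([c["k1"],0,0,0.]))[0,0]
    T=np.array(c["world_to_cam"]);R=T[:3,:3]
    return -R.T@T[:3,3], R.T@np.array([p[0],p[1],1])
def onz(c,u,v,z):
    o,d=ray(c,u,v); return o+d*(z-o[2])/d[2]
def proj(c,P):
    T=np.array(c["world_to_cam"]);K=np.array([[c["fx"],0,c["cx"]],[0,c["fy"],c["cy"]],[0,0,1]])
    return cv2.projectPoints(np.array([P],float),cv2.Rodrigues(T[:3,:3])[0],T[:3,3],K,np.array([c["k1"],0,0,0.]))[0][0,0]
def two(c1,p1,c2,p2):
    o1,d1=ray(c1,*p1);o2,d2=ray(c2,*p2)
    s=np.linalg.lstsq(np.c_[d1,-d2],o2-o1,rcond=None)[0]
    a,b=o1+d1*s[0],o2+d2*s[1]; return (a+b)/2,np.linalg.norm(a-b)
def save(name,im,crop=None,size=None):
    if crop: im=im[crop[1]:crop[3],crop[0]:crop[2]]
    if size: im=cv2.resize(im,size,interpolation=cv2.INTER_CUBIC)
    cv2.imwrite("pics/"+name+".png",im[:,:,::-1])
def load(n):
    import pickle; return pickle.load(open(n+".pkl","rb"))
E
python3 - <<'E'
from h import *
import pickle
for n in("scene","top"):
    c=env.camera(n); pickle.dump(c,open(n+".pkl","wb")); save(n,c["frame"],None,(800,600))
    o,_=ray(c,0,0); print(n,o,c["fx"],c["k1"])
E
```

```text
pics
scene [ 1.19237511 -0.48663387  0.93050211] 374.3749984977053 0.04248333242738375
top [0.33855249 0.05209551 1.44958443] 398.35851310605165 -0.0799450549620318
```

View pics/scene.png

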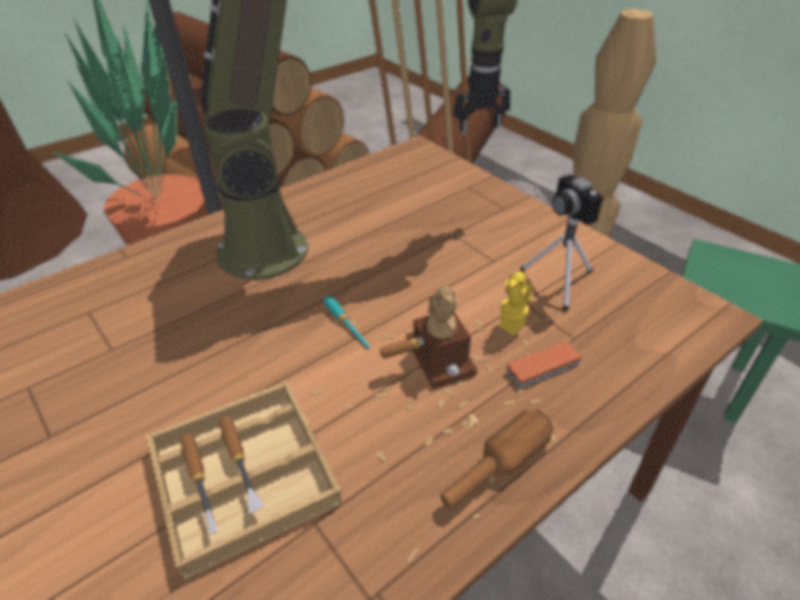

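View pics/top.png

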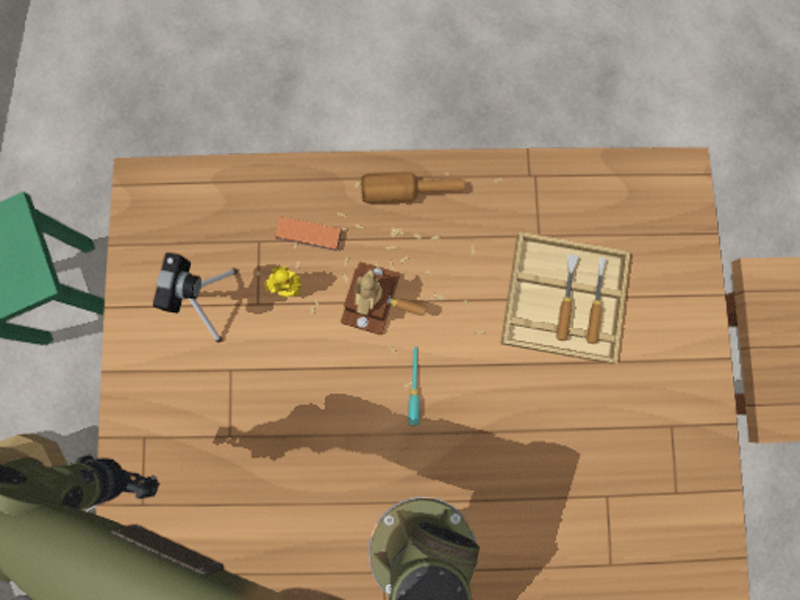

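Top view (800x600): the brown-handled pin is at (410,307), stuck in the stand. The turquoise look-alike is at (414,390). The wooden parrot is at (368,292) on the stand, and the yellow look-alike is at (283,282). The gouges are at (565,300) and (597,300), and the camera is at (178,285). The pin meant is the brown one, because its blade is in the stand. I'll confirm that in an enlarged crop.

Run:
```python
from h import *
c=load("top"); save("top_crop",c["frame"],(95,140,295,290),(800,600))
c=load("scene"); save("scene_crop",c["frame"],(230,100,400,250),(680,600))
```

```text
(no output)
```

View pics/top_crop.png

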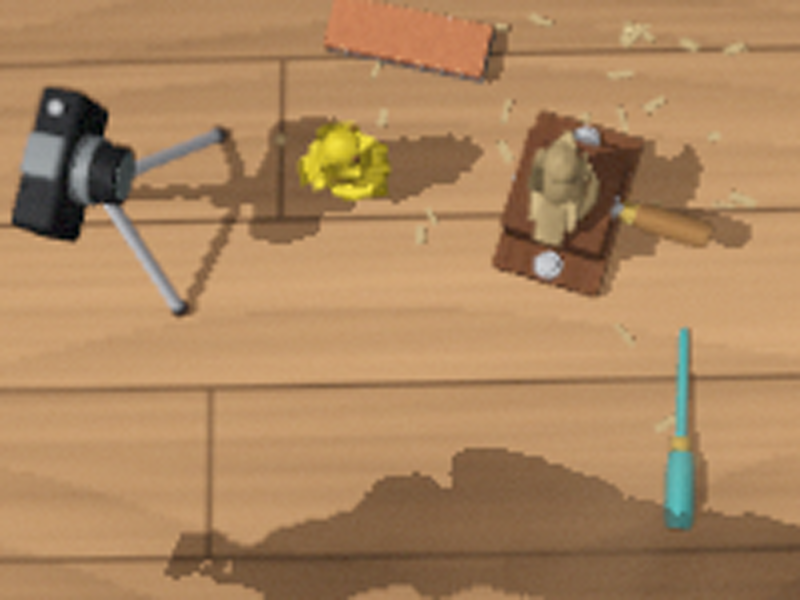

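View pics/scene_crop.png

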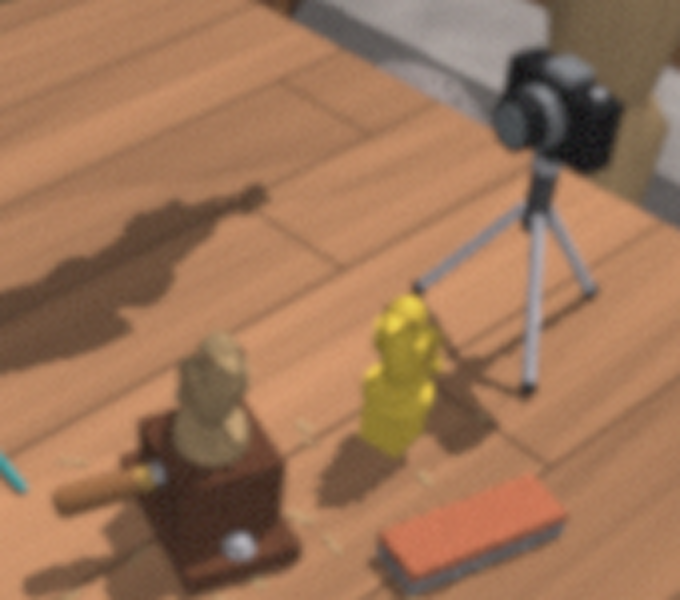

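Run:
```python
from h import *
np.set_printoptions(precision=4,suppress=True)
t=load("top");s=load("scene")
T=lambda x,y:(x/4+95-.5,y/4+140-.5); S=lambda x,y:(x/4+230-.5,y/4+100-.5)
F=lambda x,y:(x*.64-.5+.1,y*.64-.5+.1)
print("pin butt,ferr",onz(t,*T(709,231),.066),onz(t,*T(622,210),.066))
print("base",[onz(t,*T(*p),.022)[:2] for p in((496,265),(600,296),(545,111),(643,143))])
f=[onz(s,*S(*p),.004)[:2] for p in((418,288),(528,388),(592,292))]
print("feet scene",f,"top",[onz(t,*T(*p),.004)[:2] for p in((222,134),(181,309))])
A=np.c_[2*np.array(f),np.ones(3)];x=np.linalg.solve(A,(np.array(f)**2).sum(1));print("cam",x[:2],np.sqrt(x[2]+x[0]**2+x[1]**2))
L=two(t,T(131,174),s,S(511,127));print("lens",L)
d=x[:2]-L[0][:2];print(np.linalg.norm(d),np.degrees(np.arctan2(d[1],d[0])))
print("screws/board feet")
c=np.array([onz(t,*F(*p),.045)[:2] for p in((520,234),(632,252),(619,362),(502,343))]);print("tray",c,c.mean(0))
for i in range(4):
    d=c[i]-c[(i+1)%4];print(np.linalg.norm(d),np.degrees(np.arctan2(d[1],d[0])))
```

```text
pin butt,ferr [ 0.5404 -0.0176  0.066 ] [0.5606 0.0584 0.066 ]
base [array([0.5196, 0.1732]), array([0.4897, 0.0798]), array([0.661 , 0.1275]), array([0.6293, 0.0382])]
feet scene [array([0.4853, 0.4678]), array([0.647 , 0.4363]), array([0.5969, 0.5937])] top [array([0.6495, 0.4297]), array([0.4867, 0.4642])]
cam [0.5755 0.5002] 0.095881697728437
lens (array([0.5696, 0.4399, 0.2422]), np.float64(0.003999336602338426))
0.06061674472541125 84.3569764367723
screws/board feet
tray [[ 0.7156 -0.2451]
 [ 0.6683 -0.5078]
 [ 0.4123 -0.4569]
 [ 0.4618 -0.1907]] [ 0.5645 -0.3501]
0.2669702368355979 79.78265673066483
0.26093935669541557 -11.2440827798541
0.27074842006818656 -100.51783118960456
0.2596150863855558 167.91740088995527
```

```bash
cat >> h.py <<'E'
def Rd(deg):
    a=np.radians(deg);return np.array([[np.cos(a),np.sin(a),0],[np.sin(a),-np.cos(a),0],[0,0,-1.]])
E
python3 - <<'E'
from h import *
import pickle
np.set_printoptions(precision=3,suppress=True)
st=env.state();print(st["tcp_rot"],st["clock"])
for a in(73,-107): 
  for p,b in(((.55,.02,.066),a),((.53,-.3,.054),a-84),((.575,.105,.158),a+90),((.575,.105,.158),a-90)):
    print(a,b,env.inverse_kinematics(np.array(p),Rd(b)))
for n,p,a in(("wcam",(.45,.38,.42),78),("wst",(.53,.05,.34),73)):
    try: env.move_to(np.array(p),Rd(a))
    except env.Unreachable as e: print(n,"unreach",e);continue
    c=env.camera("wrist");pickle.dump(c,open(n+".pkl","wb"));save(n,c["frame"],None,(800,600));o,_=ray(c,0,0);print(n,o,ray(c,c["cx"],c["cy"])[1],env.state()["joint_pos"])
print(env.state()["clock"])
E
```

```text
[[-0.937  0.349 -0.001]
 [ 0.349  0.937 -0.001]
 [-0.    -0.001 -1.   ]] 0.1
73 73 [ 0.036  0.365 -0.425  0.78   0.     1.904]
73 -11 [-0.515  0.473 -0.288  0.81   0.     2.819]
73 163 [ 0.181  0.336 -0.231  1.003  0.     0.477]
73 -17 [ 0.181  0.336 -0.231  1.003  0.    -2.664]
-107 -107 [ 0.036  0.365 -0.425  0.78   0.    -1.238]
-107 -191 [-0.515  0.473 -0.288  0.81   0.    -0.323]
-107 -17 [ 0.181  0.336 -0.231  1.003  0.    -2.664]
-107 -197 [ 0.181  0.336 -0.231  1.003  0.     0.477]
wcam [0.463 0.45  0.543] [-0.059 -0.27  -0.961] [0.703 0.291 0.302 1.583 0.    2.481]
wst [0.55  0.118 0.464] [-0.081 -0.264 -0.961] [ 0.096  0.165 -0.035  1.371  0.     1.962]
2.8167
```

View pics/wcam.png

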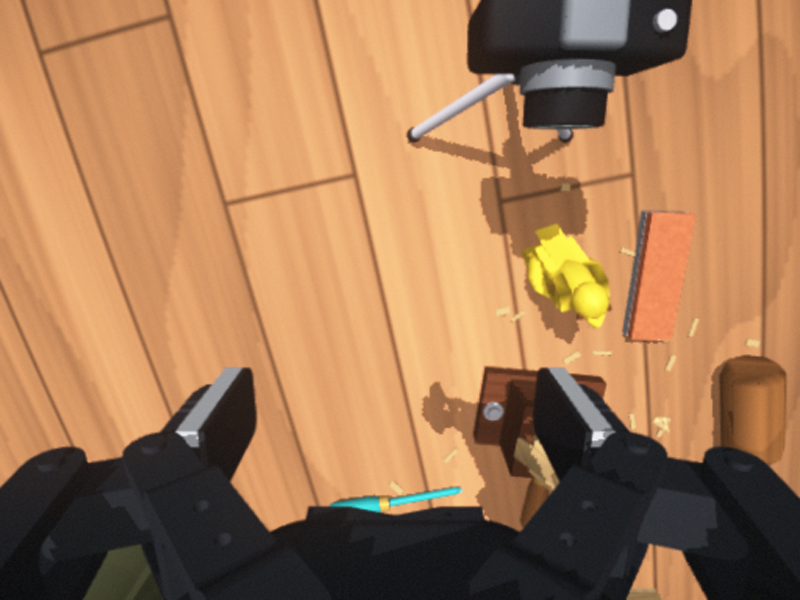

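View pics/wst.png

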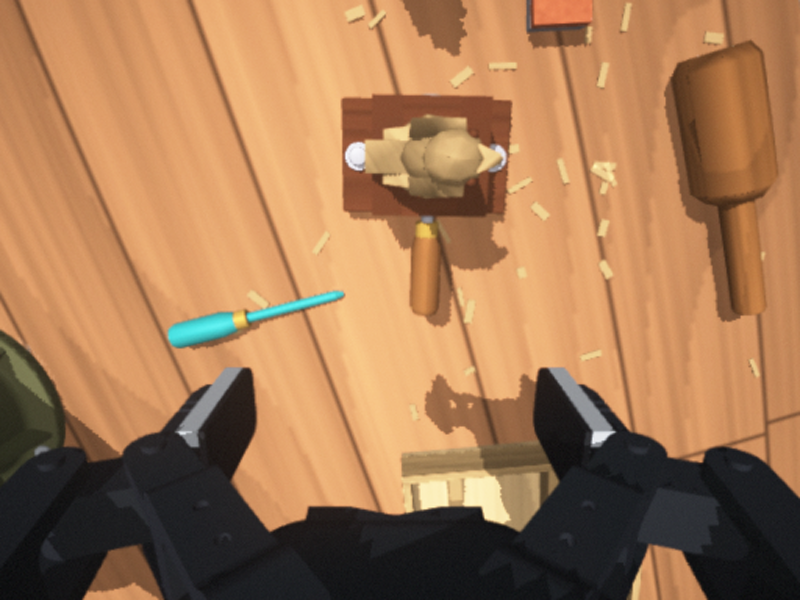

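wcam: the lens front rim runs from (524,126) to (606,127), with tripod feet at (413,134) and (565,134). wst: the wooden parrot on its stand has its tail at (365,155) and beak at (503,160), and the brown pin handle runs from (427,228) to (424,314). The turquoise look-alike at (255,320) is well clear of it.

Run:
```python
from h import *
np.set_printoptions(precision=4,suppress=True)
t=load("top");s=load("scene");a=load("wcam");w=load("wst")
F=lambda x,y:(x*.64-.18,y*.64-.18)
ang=lambda p,q:np.degrees(np.arctan2(*(q-p)[1::-1]))
B=[onz(w,*F(*p),.022) for p in((343,97),(511,100),(508,216),(343,213))]
K=[onz(w,*F(*p),.088) for p in((372,93),(493,95),(493,216),(373,216))]
for n,Q in(("base",B),("block",K)):
    print(n,np.mean(Q,0),[round(np.linalg.norm(Q[i]-Q[(i+1)%4]),4) for i in range(4)],[round(ang(Q[i],Q[(i+1)%4]),1) for i in range(4)])
f,b=onz(w,*F(427.5,228),.066),onz(w,*F(424,313),.066);print("pin",f,b,np.linalg.norm(f-b),ang(b,f))
# handle axis by colour mask
im=w["frame"];h=cv2.cvtColor(im,cv2.COLOR_RGB2HSV);sub=h[150:200,255:290]
m=((sub[...,2]<150)&(sub[...,1]>150)).astype(np.uint8)
tl,bk=onz(w,*F(365,156),.108),onz(w,*F(503,159),.17);print("parrot",tl,bk,ang(tl,bk))
l,r=onz(a,*F(524,124),.24),onz(a,*F(606,125),.24);print("lens",(l+r)/2,np.linalg.norm(l-r),ang(l,r))
l2,r2=onz(a,*F(521,75),.24),onz(a,*F(615,76),.24);print("ring",(l2+r2)/2,ang(l2,r2),ang((l+r)/2,(l2+r2)/2))
print("lens tri",two(a,F(565,127),s,(511/4+229.5,127/4+99.5)))
f1,f2=onz(a,*F(413,134),.004),onz(a,*F(565,135),.004);print("feet",f1,f2,np.linalg.norm(f1-f2),ang(f1,f2))
```

```text
base [0.5764 0.108  0.022 ] [np.float64(0.1474), np.float64(0.1019), np.float64(0.1534), np.float64(0.1014)] [np.float64(-17.8), np.float64(-105.1), np.float64(162.1), np.float64(71.5)]
block [0.5774 0.109  0.088 ] [np.float64(0.0901), np.float64(0.0902), np.float64(0.0949), np.float64(0.0913)] [np.float64(-17.6), np.float64(-104.0), np.float64(163.1), np.float64(72.9)]
pin [0.5588 0.0538 0.066 ] [ 0.5352 -0.0178  0.066 ] 0.0754074974422579 71.77881612387817
parrot [0.5289 0.1243 0.108 ] [0.6114 0.0977 0.17  ] -17.91413018996954
lens [0.5685 0.4463 0.24  ] 0.050785172465065954 -11.828831531494437
ring [0.5738 0.4739 0.24  ] -11.501540382751058 79.06092684928139
lens tri (array([0.5682, 0.4449, 0.2401]), np.float64(0.00027999283398828854))
feet [0.4864 0.467  0.004 ] [0.6488 0.4327 0.004 ] 0.16604332602718783 -11.898728106308814
```

Run:
```python
from h import *
import pickle
np.set_printoptions(precision=3,suppress=True)
a=72.5;R=Rd(a);u=np.array([np.cos(np.radians(a)),np.sin(np.radians(a)),0])
P=np.array([.549,.0204,.074])
env.move_to(P+[0,0,.10],R)
print(env.move_straight(P,vel=.12,guard=15))
s=env.state();print(s["ee_pos"],s["contact_force"],s["clock"])
env.grab();s=env.state();print(s["width"],s["finger_force"],s["contact_force"],s["torque"])
env.move_straight(P-u*.03,vel=.06);s=env.state();print(s["width"],s["contact_force"],s["torque"])
if np.linalg.norm(s["contact_force"])<25:
    env.move_straight(P-u*.118,vel=.1);s=env.state();print(s["width"],s["contact_force"],s["torque"],s["ee_pos"],s["clock"])
    t=env.camera("top");w=env.camera("wrist")
    pickle.dump(w,open("wp.pkl","wb"))
    A=cv2.resize(w["frame"],(400,300));B=cv2.resize(t["frame"][150:270,180:340],(400,300))
    save("draw",np.hstack([A,B]))
```

```text
False
[0.55  0.02  0.075] [0.258 0.012 0.118] 4.5167
0.28479907838157104 59.22213435173035 [ 0.532 -0.273  1.237] [ 0.063  0.008 -0.014]
0.2777482143424988 [-0.352 -0.922 -0.131] [-0.068 -0.006  0.016]
0.27783229597313835 [-0.095 -0.001 -0.374] [-0.033  0.018 -0.011] [ 0.514 -0.092  0.074] 6.7833
```

View pics/draw.png

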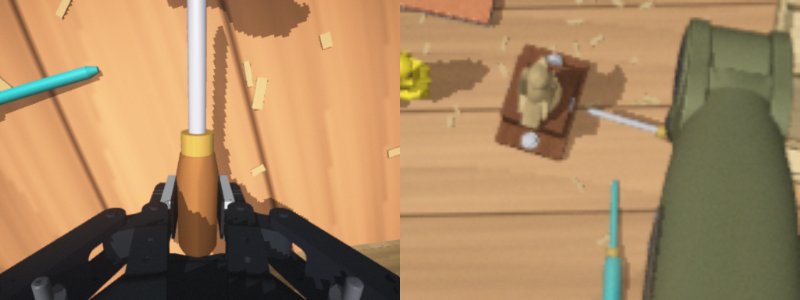

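The pin is out: the left panel shows it in the jaws with its ferrule at (197,131)-(197,156), and the right panel shows the blade tip clear of the stand. Next I'll measure where it sits in the grip and look at the tray from above.

Run:
```python
from h import *
import pickle
np.set_printoptions(precision=4,suppress=True)
w=load("wp");s=env.state();T=np.array(s["ee_pos"]);u=np.array([np.cos(np.radians(72.5)),np.sin(np.radians(72.5)),0]);v=np.array([u[1],-u[0],0])
for x,y,k in((197,131,40),(197,157,28)):
    p=onz(w,x*1.28,y*1.28,.066);print(k,(p-T)@u*1e3-k,(p-T)@v*1e3)
env.move_straight(T+[0,0,.09],vel=.2)
env.move_to(np.array([.47,-.26,.30]),Rd(-11))
c=env.camera("wrist");pickle.dump(c,open("wtr.pkl","wb"));save("wtr",c["frame"],None,(800,600));print(env.state()["clock"],env.state()["torque"])
```

```text
40 0.7452235951566095 -1.1785260260497856
28 -2.8534261559618166 -1.1756544450508415
8.5833 [-0.0182  0.0293 -0.0081]
```

View pics/wtr.png

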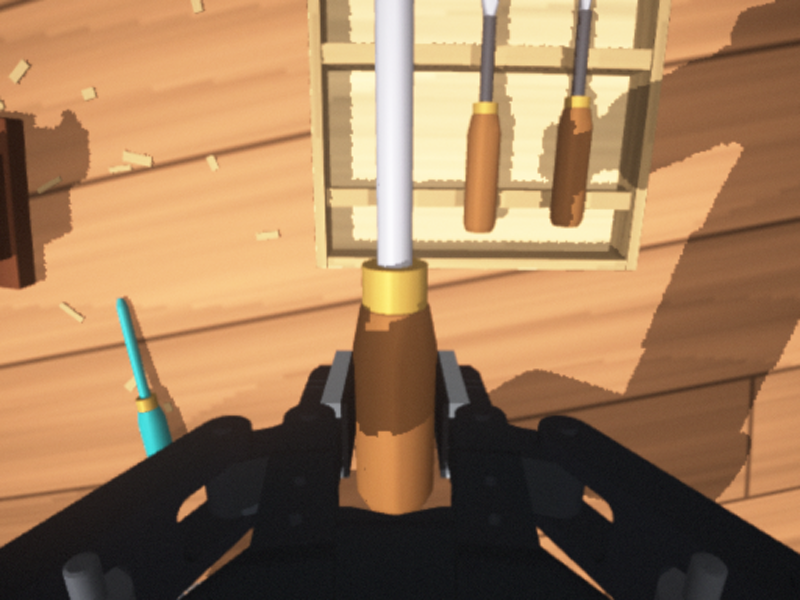

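Run:
```python
from h import *
np.set_printoptions(precision=4,suppress=True)
w=load("wtr");F=lambda x,y:(x*.64-.18,y*.64-.18)
ang=lambda p,q:np.degrees(np.arctan2(*(q-p)[1::-1]))
l,r=onz(w,*F(317,268),.045),onz(w,*F(636,270),.045);ll,rr=onz(w,*F(306,2),.045),onz(w,*F(670,2),.045)
print(l,r,np.linalg.norm(l-r),"yaws",ang(r,l)-90,ang(l,ll),ang(r,rr))
y=np.radians(np.mean([ang(r,l)-90,ang(l,ll),ang(r,rr)]));X=np.array([np.cos(y),np.sin(y),0]);Y=np.array([-X[1],X[0],0])
C=(l+r)/2+.132*X;print("centre",C,np.degrees(y),"berth",C-.048*X+.07*Y)
for n,p,q in(("gw",(480,222),(485,108)),("gn",(568,217),(579,102))):
    P,Q=onz(w,*F(*p),.04),onz(w,*F(*q),.04);print(n,[(P-C)@X,(P-C)@Y,(Q-C)@X,(Q-C)@Y])
```

```text
[ 0.4613 -0.1926  0.045 ] [ 0.4101 -0.4507  0.045 ] 0.2631743245981971 yaws -11.225407181425965 -10.900436069960893 -11.082180664840594
centre [ 0.5653 -0.347   0.045 ] -11.069341305409152 berth [ 0.5316 -0.2691  0.045 ]
gw [np.float64(-0.09436536802478347), np.float64(-0.0005426183971740256), np.float64(-0.0074019217767468705), np.float64(-0.00021329710406161982)]
gn [np.float64(-0.08982386868261552), np.float64(-0.0717772983565104), np.float64(-0.0020321185752641135), np.float64(-0.07204614983905454)]
```

Run:
```python
from h import *
import pickle
np.set_printoptions(precision=3,suppress=True)
R=Rd(-11.07);P=np.array([.5328,-.2683,.054])
env.move_to(P+[0,0,.09],R)
print(env.move_straight(P+[0,0,.02],vel=.12),env.move_straight(P,vel=.04,guard=6))
s=env.state();print(s["ee_pos"],s["contact_force"],s["torque"])
env.open();s=env.state();print(s["width"],s["contact_force"])
env.move_straight(P+[0,0,.12],vel=.15)
env.move_to(np.array([.45,-.25,.32]),R)
c=env.camera("wrist");pickle.dump(c,open("wtr2.pkl","wb"));save("wtr2",c["frame"],None,(800,600));print(env.state()["clock"])
```

```text
False False
[ 0.533 -0.268  0.054] [ 0.827 -0.193  0.145] [-0.027  0.035  0.026]
0.9949862744479749 [ 0.153  0.429 -0.799]
13.0167
```

View pics/wtr2.png

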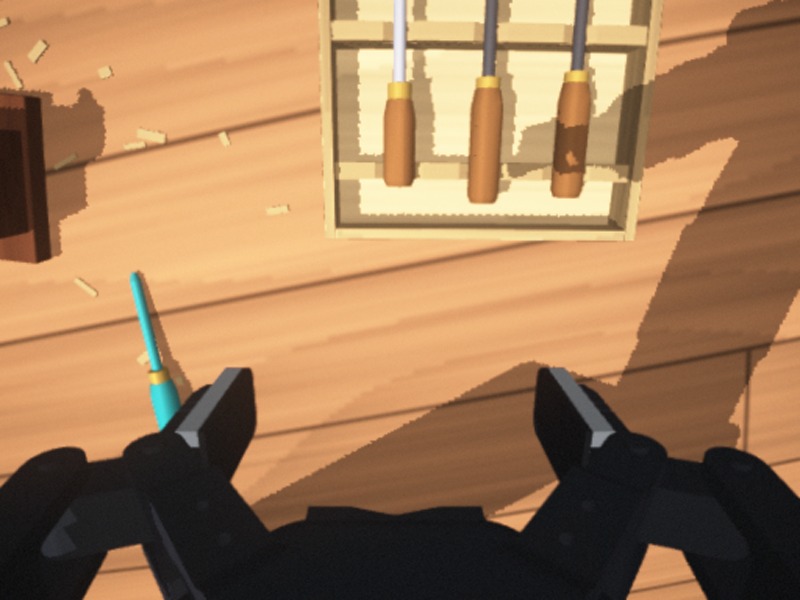

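The pin now lies in the empty berth, from butt (398,184) to ferrule (399,82), with its blade the same way as the gouges. The gouges haven't moved. Next is the parrot.

Run:
```python
from h import *
np.set_printoptions(precision=4,suppress=True)
w=load("wtr2");F=lambda x,y:(x*.64-.18,y*.64-.18)
y=np.radians(-11.07);X=np.array([np.cos(y),np.sin(y),0]);Y=np.array([-X[1],X[0],0]);C=np.array([.5653,-.347,.04])
for p in((398,180),(399,82)): q=onz(w,*F(*p),.04)-C;print("pin butt(-.088)/ferrule end(-.008)",q@X,q@Y)
a=np.radians(-17.4);sx=np.array([np.cos(a),np.sin(a),0])
P=np.array([.577,.1085,.160])-.002*sx;R=Rd(162.6)
env.move_to(P+[0,0,.13],R)
print(env.move_straight(P,vel=.1,guard=10))
s=env.state();print(s["ee_pos"],s["contact_force"])
env.grab();s=env.state();print(s["width"]*85,s["finger_force"],s["contact_force"],s["torque"])
for z in(.17,.19,.246):
    g=env.move_straight(np.array([P[0],P[1],z]),vel=.05,guard=20);s=env.state();print(g,s["ee_pos"],s["contact_force"],s["torque"],s["width"]*85,s["clock"])
    if g: break
```

```text
pin butt(-.088)/ferrule end(-.008) -0.08319092013985993 0.07071809698483238
pin butt(-.088)/ferrule end(-.008) -0.007079342479342484 0.07003385680132633
False
[0.5756 0.1092 0.1607] [-0.7433 -0.4123  0.7248]
45.12807247550461 62.18503475189209 [ 0.3764 -0.1026  3.3163] [0.0274 0.0443 0.0048]
False [0.5751 0.1091 0.1701] [ 0.2125 -0.1586 -2.6024] [-0.0097  0.0583  0.0418] 45.11688625582737 17.275
False [0.5753 0.1091 0.1903] [ 0.4022  0.2876 -2.4986] [-0.0165 -0.052  -0.0278] 44.94206903319567 17.825
False [0.5748 0.109  0.2455] [-0.0073 -0.157  -2.6256] [ 0.0096 -0.0173 -0.0466] 45.27044604821626 19.0917
```

Run:
```python
from h import *
import pickle
np.set_printoptions(precision=4,suppress=True)
P=np.array([.5168,.1988,.246])
env.move_straight(P,vel=.05,attitude=Rd(258.2));env.sleep(.5)
s=env.state();print(s["ee_pos"],s["tcp_rot"],s["contact_force"],s["torque"],s["width"]*85,s["clock"])
A=env.camera("scene");B=env.camera("wrist");pickle.dump((A,B),open("fin.pkl","wb"))
save("fin",np.hstack([cv2.resize(A["frame"][60:285,160:460],(400,300)),cv2.resize(B["frame"],(400,300))]))
```

```text
[0.5168 0.1988 0.246 ] [[-0.2045 -0.9789 -0.    ]
 [-0.9789  0.2045  0.    ]
 [ 0.      0.0001 -1.    ]] [ 0.5759  0.3744 -2.3012] [-0.0395 -0.0657 -0.075 ] 44.92020567690396 21.8833
```

View pics/fin.png

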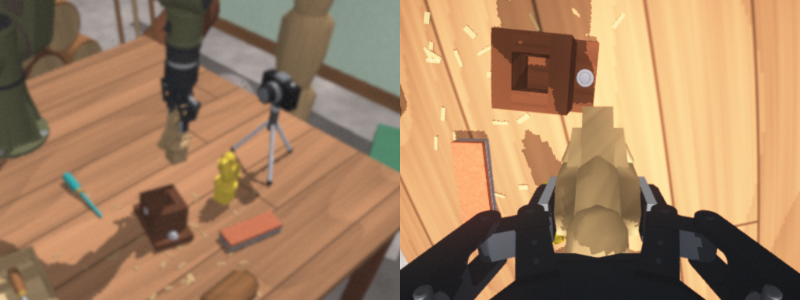

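The parrot hangs upright in the jaws. In the wrist view its tail points at the stand (597,110), away from the lens, so the beak faces the lens. The camera, stone and yellow parrot haven't been disturbed.

```bash
python3 -c "
from bench import env
print(env.finish_job())"
```

```text
the job is handed in; nothing more can be done
None
```

The job is handed in at about 22 s on the robot's clock: the pin lies in the empty berth with its blade the same way as the gouges, and the parrot is held still and upright, facing the lens and centred about 25 cm from it by my measurements.

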